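Take the used reaction coil off its heated spindle

ROBOT

A 7-joint arm with a two-finger parallel gripper is mounted at the origin on the work surface. World frame = base frame: x ahead of the robot, y to its left, z up, the work surface at z = 0. Lengths are in m, angles in degrees, forces in N, time in s.
With the tool pointing down it reaches from about 0.425 to 0.875 m from the base axis. Payload 4.7 kg.
Tool frame: the origin (TCP) lies at the very end of the fingers, on their centre line; the grasp point (between the pads) lies 19 mm behind it; z points along the fingers, y is the line along which they close (so a half turn about z gives the same grasp; the last joint's range is limited). The gripper opens to 87 mm and grips with 3 to 60 N. Pads are 19 mm wide; open, the fingers measure 117 mm over their backs; the gripper's body (75 mm by 190 mm) begins 51 mm behind the grasp point.
Start: joints at [-72.817, 18.392, -4.016, 83.108, 1.295, 78.541, -3.26], TCP at [0.183, 0.624, 0.223] pointing down, gripper open.
Joint ranges: [-163.93, 163.93], [-17.29, 119.83], [-79.2, 71.16], [3.27, 140.29], [-89.18, 269.18], [5.43, 117.66], [-154.24, 154.24]. Speed limits (degrees/s): [147.25, 147.25, 180, 180, 180, 180, 180].

INTERFACE

Orientations are given as [roll, pitch, yaw] about the fixed x, y, z axes, in that order (R = Rz(yaw) Ry(pitch) Rx(roll)).
In Python, from cell import telemetry, cams, env gives the robot as it stands.
- The arm moves only by the tool arm_command, never from a script. Its argument "series" is text: rows parted by semicolons, each of 5 numbers parted by spaces: the shift along the tool's x, y, z in mm, then the turn about the tool's z in rad, then the closure in counts, from 0 (fully open) to 255 (shut). A call has 1 to 20 rows; each row shifts and turns the commanded pose from where the row before left it, along the tool's axes as they then stand; what a row does not reach is not made up. A row lasts 1/12 s, in which the tool goes at most 41.7 mm and 7.16 degrees, less where a joint would pass 70% of its speed; a pose out of reach is approached as far as the arm can. A call is refused whole if a number of a shift passes 41.7 or a number of a turn 0.125, either way. A call with a gripper value outside its range is refused whole. The fingers move at their own pace and stop on an object; "squeeze" is the grip in N (left out, the last holds). Time passes only in rows, so rows that do not move let the fingers close. It gives the time, the measured TCP pose, the force, the opening and the grip force at its end, in the units of the state.
- telemetry.get_obs(): the state, without advancing time (a new reading comes with each control period).
- cams.read_camera(name): name is "scene" or "top"; returns the picture (384x512x3 uint8, blue, green, red); there is no depth.
- cams.calibration(name): a dict with "K" (3x3 intrinsics, pixels), "origin" and "rotation" of the camera in the world. Camera axes: x right, y down, z forward; pixel columns grow to the right and rows downward; lengths in m; the calibration is good to about 2 mm. A picture is of the moment at which its call begins. calibration takes no time and is no camera call.
- env.sign_off(): hands the job in; it is judged then, once.
The state is a dict: "time_s": time; "qpos": joint angles; "joint_velocities": joint speeds; "effort": joint torques, N m; "tool_pos": TCP position; "tool_rot": TCP orientation; "force": force on the tool from outside, world axes, zero at the start; "wrist_torque": the same for the moment, N m; "grip_width": finger opening in m; "grasp_force": force on a finger pad.
Only numpy, scipy, OpenCV 4.12 (cv2) and the standard library are available. Lean on these libraries where they do the work, as an engineer would, in place of code of your own. Each camera call takes 0.05 s, during which the arm holds its last target. There are 200 camera calls.

TASK

The used reaction coil is due to come off the heater module. Swing the clamp's red handle fully back to free the coil, slide the coil straight up off its spindle and set it down, collar up, standing flat on the floor of the white tray. Leave the clamp open, don't let the coil drop, and leave the other things on the bench where they are.

Things in the scene. Friction and masses are not known exactly. Their poses are not given: they have to be found in the camera images.
- spindle_foot (a point): Foot of the steel spindle (18 mm diameter, tip 95 mm above this point) on the cream heater module, at the centre of the round plate the coil stands on. The module is fixed, 160 x 250 mm, top 42 mm above the bench; this point lies 70 mm from its centre, along -y, and 45 mm above the bench. z: up the spindle; y: level, from the spindle to the clamp; x: square to both.
- coil_mid (a point): Centre of the used coil, a grey bobbin wound with white tube, 42.5 mm above its underside; z is its axis. 85 mm tall, about 0.16 kg. Flanges 62 mm across, 5 mm thick (undersides 0 and 50 mm up), winding 50 mm across; on top a collar with black rings, 30 mm across, from 55 to 85 mm up. Bore 22 mm, loose on the spindle, which stands 10 mm out. The shut clamp's fork straddles the collar and holds the flange.
- handle_grip (a point): Middle of the red sleeve of the clamp's handle: 20 mm diameter, 68 mm long, 34 mm either way. With the clamp shut it is upright, 89 mm from the spindle's axis along the y of spindle_foot and 129 mm above that foot. It can be pinched from above, the fingers closing square to the direction it swings in, and led round its arc. z runs along the handle to its free end.
- handle_pivot (a point): Hinge of the clamp's handle, fixed on the module, 75 mm from the spindle's axis along y and 25 mm above spindle_foot; it turns about the x of spindle_foot. With the clamp shut handle_grip lies 104 mm above it and 14 mm farther out along y. Axes as spindle_foot.
- clamp_handle (a joint): Handle angle, rad: 0 upright, clamp shut; grows as its free end swings away from the spindle (to the y of spindle_foot) and down, to a stop at 1.36, about 12 degrees above level. The forked arm follows by an over-centre linkage and at 1.36 stands upright, clear of the coil, its tips 197 mm above the bench and 60 mm from the spindle's axis. It rubs, about 5 N at the grip, and stays where left.
- tray_in (a point): Centre of the inner floor (4 mm above the bench) of the empty white tray, fixed, 200 x 150 mm outside (long side along x), walls 4 mm thick and 20 mm tall above the bench. z up.
- spare_coil: Bystander: a spare coil like the used one but with blue flanges, standing on the bench. Origin: centre of its underside.
- bottle_a: Bystander: white plastic bottle with a blue cap, 74 mm diameter, 154 mm tall. Origin: centre of its underside.
- bottle_b: Bystander: as bottle_a.
- bottle_c: Bystander: as bottle_a.
- cap_a: Bystander: blue bottle cap lying open side up, 53 mm diameter, 24 mm tall. Origin: centre of its underside.
- cap_b: Bystander: as cap_a.
- beaker: Bystander: clear beaker, 72 mm diameter, 90 mm tall. Origin: centre of its underside.
- tube_rack: Bystander: white rack of sample tubes, 110 x 200 mm, 105 mm tall. Origin: centre of its underside.
Things that resemble listed ones, but are neither listed nor needed, are in the scene too. What is shaped like the part that bears coil_mid but brown or purple is not meant.

How it is judged:
By the outcome, as a careful person would: the job done as asked, in the order asked, and still so for the second after the job is handed in, with the robot touching nothing.
It also fails if it takes over 59 s, if anything falls off the work surface, if the arm or the gripper's body presses on something with over 40 N, if the wrist force passes 120 N, or if a joint passes its speed limit or range.

## Working session

There is one attempt and no reset: what is moved stays moved. The work goes in short steps, Python scripts to look and compute and a tool call to move; the robot and the scene stay as the last step left them, time stands still between calls to the robot, and variables do not carry over. Pictures are saved under pics/ and viewed, at most 10 in all, crops included, and the job is handed in when it is done.

Besides the shell and the picture viewer there is one more tool, called in YAML: its name, and indented under it one key for each argument. arm_command: Moves the arm, as the interface text tells. Its arguments: {"type":"object","properties":{"series":{"type":"string"},"squeeze":{"type":"number"}},"required":["series"]}

```bash
mkdir -p pics; python3 - <<'E'
from cell import telemetry, cams, env
import cv2,numpy as np
for n in ("scene","top"):
    im=cams.read_camera(n); cv2.imwrite(f"pics/{n}0.png",im)
    c=cams.calibration(n); print(n,np.round(c["K"],1).tolist(),np.round(c["origin"],3),np.round(c["rotation"],3).tolist())
o=telemetry.get_obs(); print(o)
E
```

```text
scene [[496.8, 0.0, 255.0], [0.0, 496.8, 187.9], [0.0, 0.0, 1.0]] [ 1.131 -0.737  1.441] [-144.353, -0.59, 38.524]
top [[415.4, 0.0, 255.7], [0.0, 415.4, 194.8], [0.0, 0.0, 1.0]] [0.449 0.021 1.463] [-175.852, -0.561, -88.584]
{'time_s': 0.1, 'qpos': array([-72.81668791,  18.43446022,  -4.01748682,  83.16683259,
         1.29528546,  78.54347088,  -3.25975433]), 'joint_velocities': array([-0.06910355, -0.11435242, -0.02346777, -0.15309415,  0.02093852,
        0.06176123,  0.0305637 ]), 'effort': array([-1.42729950e-04, -4.92568052e+01, -4.05909000e-01, -3.13399708e+01,
       -6.42512902e-02,  3.94770002e-02,  6.80581547e-05]), 'tool_pos': array([0.18314215, 0.62314085, 0.22158463]), 'tool_rot': array([-1.79900495e+02,  5.21917331e-03,  1.63628421e+02]), 'force': array([ 0.05365178,  0.266482  , -0.5569546 ]), 'wrist_torque': array([0.02890556, 0.03072443, 0.00521093]), 'grasp_force': 0.0, 'grip_width': 0.08697939604071178}
```

View pics/scene0.png

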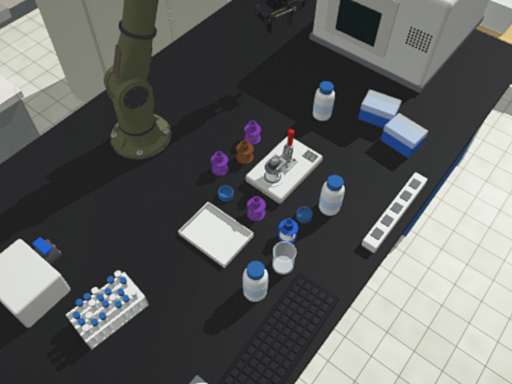

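View pics/top0.png

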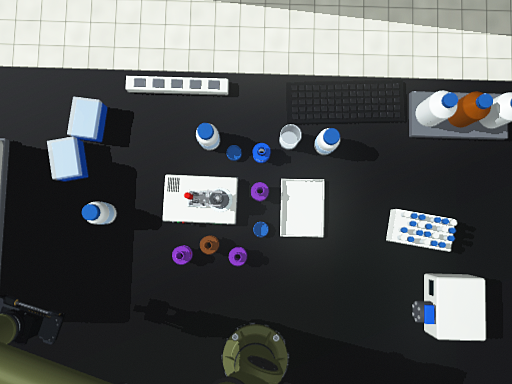

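The top view shows the module at (200,200), with the red handle at (188,196) and the coil at about (217,199). The tray is at (302,208).

Coil look-alikes:
- grey on the module, (217,199): this is the target
- purple, (260,191), (181,255) and (237,256)
- brown, (209,245)
- blue spare, (261,153)

The grey one on the spindle under the clamp matches the description. Next I'll measure it and check it in one close crop.

```bash
cat > h.py <<'E'
import cv2,numpy as np
from scipy.spatial.transform import Rotation as Ro
from cell import telemetry, cams, env
def cam(n):
    c=cams.calibration(n); return np.array(c["K"]),np.array(c["origin"]),Ro.from_euler("xyz",c["rotation"],degrees=True).as_matrix()
def ray(n,px):
    K,o,R=cam(n); d=R@np.linalg.inv(K)@[px[0],px[1],1]; return o,d/np.linalg.norm(d)
def onz(n,px,z):
    o,d=ray(n,px); return o+d*(z-o[2])/d[2]
def proj(n,p):
    K,o,R=cam(n); q=K@(R.T@(np.array(p)-o)); return q[:2]/q[2]
def tri(p1,p2):
    o1,d1=ray("top",p1);o2,d2=ray("scene",p2)
    s=np.linalg.lstsq(np.c_[d1,-d2],o2-o1,rcond=None)[0]
    a,b=o1+d1*s[0],o2+d2*s[1]; return (a+b)/2,np.linalg.norm(a-b)
def white(n,im,box,z):
    x0,y0,x1,y1=box; s=im[y0:y1,x0:x1]
    m=((s.min(2)>120)).astype(np.uint8)*255
    m=cv2.morphologyEx(m,cv2.MORPH_CLOSE,np.ones((5,5)))
    c=max(cv2.findContours(m,0,2)[0],key=cv2.contourArea).reshape(-1,2)+[x0,y0]
    w=np.array([onz(n,p,z)[:2] for p in c],np.float32)*1000
    return cv2.minAreaRect(w)
def red(im,box):
    x0,y0,x1,y1=box; s=im[y0:y1,x0:x1].astype(int)
    ys,xs=np.where((s[...,2]>90)&(s[...,1]<60)&(s[...,0]<70)); return xs.mean()+x0,ys.mean()+y0,len(xs)
E
python3 - <<'E'
from h import *
t=cv2.imread("pics/top0.png");s=cv2.imread("pics/scene0.png")
print("module",white("top",t,(155,165,245,235),.042),"tray top",white("top",t,(270,170,335,245),.02))
print("module sc",white("scene",s,(240,125,330,205),.042),"tray sc",white("scene",s,(172,198,258,272),.02))
a=red(t,(165,180,235,215));b=red(s,(270,120,310,165));print(a,b,tri(a[:2],b[:2]))
A=cv2.resize(t[165:235,155:335],None,fx=4,fy=4,interpolation=cv2.INTER_CUBIC);B=cv2.resize(s[115:205,235:335],None,fx=3.5,fy=3.5,interpolation=cv2.INTER_CUBIC)
c=np.zeros((600,720,3),np.uint8);c[:280]=A;c[280:595,:350]=B;cv2.imwrite("pics/crop.png",c)
E
```

```text
module ((534.19287109375, 201.22276306152344), (249.55528259277344, 160.4438934326172), 88.88151550292969) tray top ((514.5285034179688, -152.55567932128906), (152.42376708984375, 202.03932189941406), 89.93991088867188)
module sc ((540.6504516601562, 194.99472045898438), (263.8916015625, 165.9547882080078), 89.00906372070312) tray sc ((519.225830078125, -153.82940673828125), (207.12423706054688, 156.7189178466797), 0.20705269277095795)
(np.float64(188.3421052631579), np.float64(195.57894736842104), 38) (np.float64(290.1794871794872), np.float64(135.82051282051282), 78) (array([0.53591032, 0.21964551, 0.18279821]), np.float64(0.0036129173044910194))
```

View pics/crop.png

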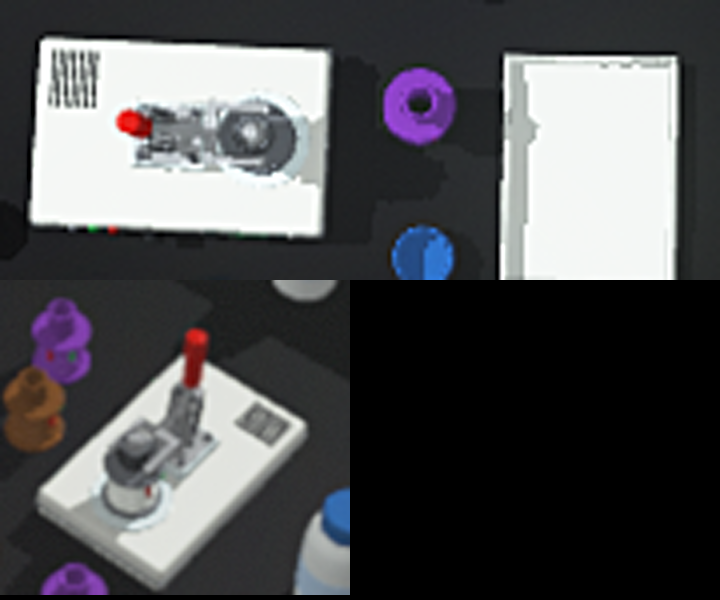

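The crop confirms it: the grey coil stands on the spindle under the clamp. Module centre is about (534,201) mm with y at heading 89°, and the handle is at about (535,220). The tray is at (516,-153). Next I'll rotate, raise and approach.

arm_command:
  series: "0 0 -4 0.1184 0;0 0 -4 0.1184 0;0 0 -4 0.1184 0;0 0 -4 0.1184 0;0 0 -4 0.1184 0;0 0 -4 0.1184 0;0 0 -4 0.1184 0;0 0 -4 0.1184 0;0 0 -4 0.1184 0;0 0 -4 0.1184 0;0 0 -4 0.1184 0;0 0 0 0 0"
  squeeze: 15

```text
time_s: 1.1
tool_pos: [0.1834, 0.6238, 0.2669]
tool_rot: [180.0, -0.0, 88.8]
force: [0.3, -0.6, 1.0]
grip_width: 0.0866
grasp_force: 0.0
```

arm_command:
  series: "-14 13 0 0 0;-28.3 25.7 0 0 0;-28.3 25.7 0 0 0;-28.3 25.7 0 0 0;-28.3 25.7 0 0 0;-28.3 25.7 0 0 0;-28.3 25.7 0 0 0;-28.3 25.7 0 0 0;-28.3 25.7 0 0 0;-28.3 25.7 0 0 0;-28.3 25.7 0 0 0;-28.3 25.7 0 0 0;-28.3 25.7 0 0 0;-28.3 25.7 0 0 0;-14 13 0 0 0;0 0 0 0 0;0 0 0 0 0"

```text
time_s: 2.52
tool_pos: [0.5368, 0.2202, 0.266]
tool_rot: [-180.0, 0.0, 89.0]
force: [-0.5, 0.4, 0.1]
grip_width: 0.0869
grasp_force: 0.0
```

```bash
python3 - <<'E'
from h import *
a=cams.read_camera("top");b=cams.read_camera("scene");o=telemetry.get_obs();print(o["tool_pos"],o["tool_rot"])
print(proj("scene",o["tool_pos"]),proj("top",o["tool_pos"]))
c=np.zeros((560,800,3),np.uint8);c[:,:400]=cv2.resize(a[140:280,140:240],(400,560));c[:,400:]=cv2.resize(b[60:200,240:340],(400,560));cv2.imwrite("pics/p3.png",c)
E
```

```text
[0.53543799 0.2229817  0.26607609] [-1.79928273e+02 -2.85142786e-02  8.92054724e+01]
[291.85983222 118.05648051] [182.3866213  193.20205025]
```

View pics/p3.png

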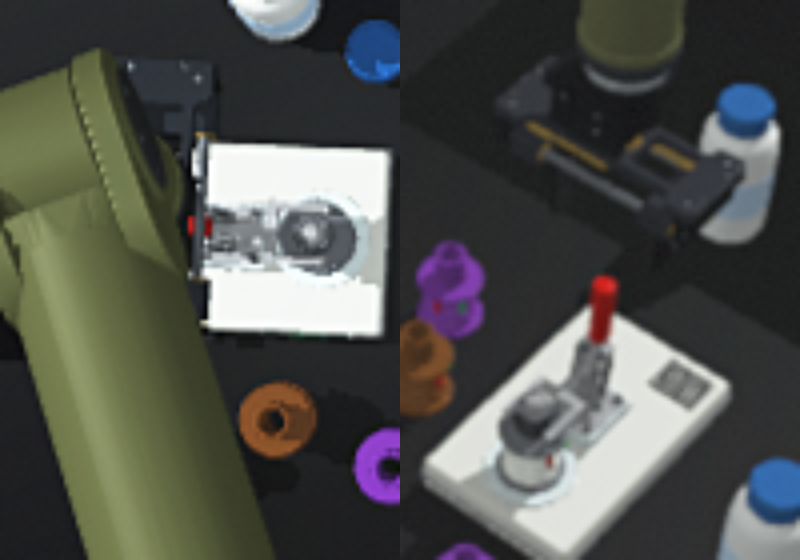

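The picture shows the gripper straight over the handle (free end at crop (603,285)), with both fingers clear of it. Next I'll descend and pinch.

arm_command:
  series: "0 0 15 0 0;0 0 25 0 0;0 0 25 0 0;0 0 20 0 0;0 0 10 0 0;0 0 6 0 0;0 0 0 0 100;0 0 0 0 255;0 0 0 0 255;0 0 0 0 255;0 0 0 0 255;0 0 0 0 255;0 0 0 0 255;0 0 0 0 255;0 0 0 0 255"
  squeeze: 20

```text
time_s: 3.87
tool_pos: [0.5364, 0.2216, 0.1656]
tool_rot: [180.0, -0.0, 89.0]
force: [-0.5, 0.4, -0.1]
grip_width: 0.0348
grasp_force: 0.0
```

arm_command:
  series: "0 0 0 0 255;0 0 0 0 255;0 0 0 0 255;0 0 0 0 255;0 0 0 0 255;0 0 0 0 255"

```text
time_s: 4.37
tool_pos: [0.5368, 0.2215, 0.1656]
tool_rot: [180.0, -0.0, 89.0]
force: [1.9, 0.1, -1.2]
grip_width: 0.0197
grasp_force: 20.0
```

arm_command:
  series: "4.5 0 0.8 0 255;4.6 0 0.8 0 255;9.0 0 2.3 0 255;8.7 0 3.0 0 255;8.5 0 3.7 0 255;8.1 0 4.4 0 255;7.8 0 5.0 0 255;7.3 0 5.6 0 255;6.9 0 6.2 0 255;6.3 0 6.7 0 255;0 0 0 0 255"

```text
time_s: 5.28
tool_pos: [0.5382, 0.2968, 0.1274]
tool_rot: [179.9, -0.2, 89.1]
force: [3.4, 2.9, 2.9]
grip_width: 0.0192
grasp_force: 20.0
```

arm_command:
  series: "5.8 0 7.2 0 255;5.2 0 7.7 0 255;4.6 0 8.0 0 255;3.9 0 8.4 0 255;3.2 0 8.7 0 255;2.5 0 8.9 0 255;1.8 0 9.1 0 255;1.1 0 9.2 0 255;0.3 0 4.6 0 255;0 0 0 0 255;0 0 0 0 255"

```text
time_s: 6.2
tool_pos: [0.5388, 0.3263, 0.0564]
tool_rot: [179.8, -0.4, 89.1]
force: [3.8, 4.5, 2.7]
grip_width: 0.0189
grasp_force: 19.8
```

arm_command:
  series: "0 0 3 0 255;0 0 3 0 255;0 0 0 0 255;0 0 0 0 255"

```text
time_s: 6.53
tool_pos: [0.5389, 0.3265, 0.0531]
tool_rot: [179.8, -0.4, 89.1]
force: [-2.5, 2.8, 16.5]
grip_width: 0.0182
grasp_force: 18.9
```

At the stop: it pushes back with 16 N. Next I'll open, lift clear and look.

arm_command:
  series: "0 0 -3 0 0;0 0 0 0 0;0 0 0 0 0;0 0 0 0 0;0 0 0 0 0;0 0 0 0 0;0 0 0 0 0;0 0 -15 0 0;0 0 -35 0 0;0 0 -40 0 0;0 0 -40 0 0;0 0 -40 0 0;0 0 -25 0 0;0 0 0 0 0"

```text
time_s: 7.7
tool_pos: [0.5412, 0.323, 0.2547]
tool_rot: [179.5, -0.4, 89.0]
force: [0.8, -0.7, 1.5]
grip_width: 0.0865
grasp_force: 0.0
```

```bash
python3 - <<'E'
from h import *
a=cams.read_camera("top");b=cams.read_camera("scene");o=telemetry.get_obs();print(o["tool_pos"],o["tool_rot"],o["grip_width"])
c=np.zeros((600,800,3),np.uint8);c[:,:400]=cv2.resize(a[160:235,190:240],(400,600),interpolation=2);c[:,400:]=cv2.resize(b[110:215,245:315],(400,600),interpolation=2);cv2.imwrite("pics/p4.png",c)
cv2.imwrite("pics/raw_top4.png",a);cv2.imwrite("pics/raw_sc4.png",b)
for z in (.1,.13,.14):print(z,proj("top",[.534,.131,z]),proj("scene",[.534,.131,z]))
E
```

```text
[0.53872704 0.32180451 0.24844607] [ 1.79892074e+02 -9.53492737e-02  8.89937602e+01] 0.08724246070207786
0.1 [218.79618142 198.1964961 ] [272.30020602 166.86238649]
0.13 [218.06093589 197.59785585] [272.64338151 161.3816281 ]
0.14 [217.80847505 197.39230108] [272.75999962 159.51915324]
```

View pics/p4.png

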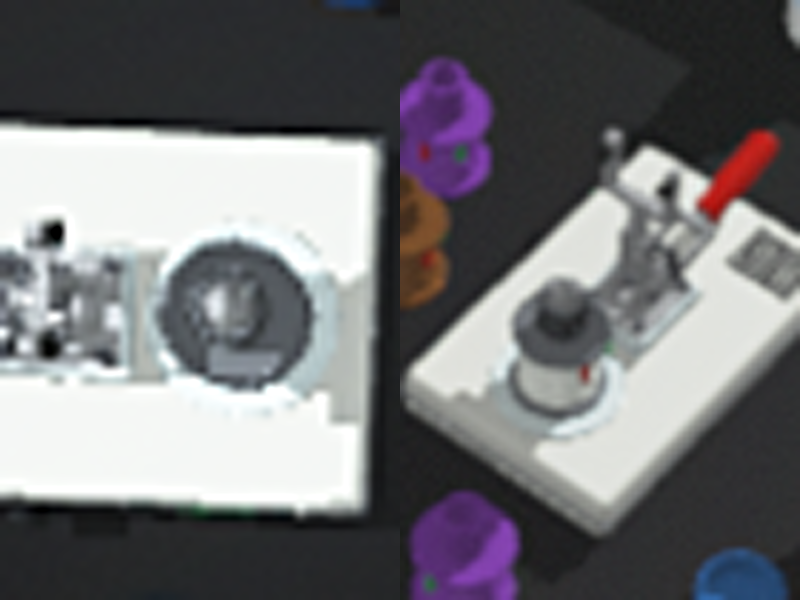

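The picture shows the fork upright, with its tips clear of the coil at about (613,140) in the scene half. The handle is down, and the coil's flange centre is at crop (235,312), so the coil is at about (0.532,0.129). Next I'll go over it.

arm_command:
  series: "-16 -1 0 0 0;-32 -1 0 0 0;-32 0 0 0 0;-32 0 0 0 0;-32 0 0 0 0;-32 0 0 0 0;-16.5 0 0 0 0;0 0 0 0 0;0 0 0 0 0;0 0 0 0 0"

```text
time_s: 8.63
tool_pos: [0.5319, 0.1297, 0.246]
tool_rot: [-179.9, 0.0, 89.1]
force: [-0.6, -0.5, -0.9]
grip_width: 0.0869
grasp_force: 0.0
```

```bash
python3 - <<'E'
from h import *
P=[]
for i in range(6):
    cams.read_camera("top");o=telemetry.get_obs();P.append(np.r_[o["tool_pos"],o["tool_rot"][2]])
print(np.mean(P,0),np.std(P,0))
E
```

```text
[ 0.53238177  0.13038503  0.24663038 89.12421149] [0.00022637 0.00018175 0.00027726 0.01823743]
```

arm_command:
  series: "0 0 15 0 0;0 0 30 0 0;0 0 35 0 0;0 0 30 0 0;0 0 17 0 0;0 0 10 0 0;0 0 5 0 0;0 0 0 0 150;0 0 0 0 255;0 0 0 0 255;0 0 0 0 255;0 0 0 0 255;0 0 0 0 255;0 0 0 0 255;0 0 0 0 255;0 0 0 0 255;0 0 0 0 255;0 0 0 0 255;0 0 0 0 255;0 0 0 0 255"
  squeeze: 25

```text
time_s: 10.6
tool_pos: [0.5331, 0.1292, 0.1053]
tool_rot: [180.0, -0.0, 89.0]
force: [1.5, 0.3, 0.1]
grip_width: 0.0291
grasp_force: 24.9
```

arm_command:
  series: "0 0 -3 0 255;0 0 -6 0 255;0 0 -6 0 255;0 0 -6 0 255;0 0 0 0 255"
  squeeze: 30

```text
time_s: 11.02
tool_pos: [0.5331, 0.1295, 0.1279]
tool_rot: [180.0, -0.1, 89.0]
force: [0.6, 0.2, -1.6]
grip_width: 0.029
grasp_force: 29.9
```

Force is −1.6 N, which is the coil's weight, so nothing is binding. Continuing up.

arm_command:
  series: "0 0 -8 0 255;0 0 -10 0 255;0 0 -10 0 255;0 0 -10 0 255;0 0 -10 0 255;0 0 -10 0 255;0 0 -10 0 255;0 0 -10 0 255;0 0 -10 0 255;0 0 -10 0 255;0 0 -8 0 255;0 0 0 0 255;0 0 0 0 255"

```text
time_s: 12.1
tool_pos: [0.533, 0.1293, 0.2327]
tool_rot: [180.0, -0.0, 89.0]
force: [0.2, 0.1, -0.8]
grip_width: 0.0292
grasp_force: 29.9
```

```bash
python3 - <<'E'
from h import *
b=cams.read_camera("scene");o=telemetry.get_obs();print(o["tool_pos"],o["tool_rot"],o["grip_width"],o["force"])
cv2.imwrite("pics/p5.png",cv2.resize(b[70:240,170:330],(564,600),interpolation=2))
E
```

```text
[0.53265366 0.12919003 0.23203801] [-1.79977882e+02  6.12035680e-03  8.90085952e+01] 0.028789324862652604 [-0.89763386  0.34941738 -2.25281876]
```

View pics/p5.png

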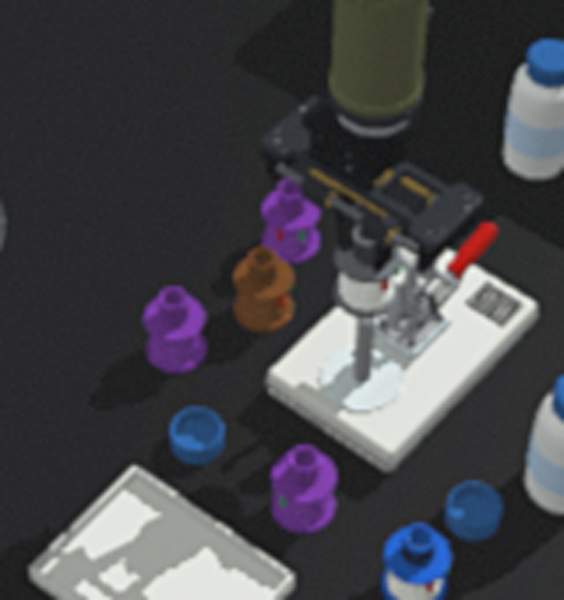

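The coil is held upright by its collar, clear of the spindle tip (the spindle is visible below it at about (365,340)). Next I'll carry it over the tray.

arm_command:
  series: "-7 0 0 0 255;-18 -1.2 0 0 255;-25 -1.2 0 0 255;-25 -1.2 0 0 255;-25 -1.2 0 0 255;-25 -1.2 0 0 255;-25 -1.2 0 0 255;-25 -1.2 0 0 255;-25 -1.2 0 0 255;-25 -1.2 0 0 255;-25 -1.2 0 0 255;-18 -0.5 0 0 255;-9 0 0 0 255;-5 0 0 0 255;0 0 0 0 255;0 0 0 0 255"

```text
time_s: 13.48
tool_pos: [0.5155, -0.1514, 0.2319]
tool_rot: [-180.0, -0.0, 89.1]
force: [0.6, -0.2, -1.5]
grip_width: 0.0292
grasp_force: 29.9
```

arm_command:
  series: "0 0 10 0 255;0 0 20 0 255;0 0 25 0 255;0 0 25 0 255;0 0 25 0 255;0 0 20 0 255;0 0 15 0 255;0 0 10 0 255;0 0 6 0 255;0 0 3 0 255;0 0 1 0 255;0 0 0 0 255;0 0 0 0 255"

```text
time_s: 14.57
tool_pos: [0.5162, -0.1526, 0.0731]
tool_rot: [179.9, -0.0, 89.0]
force: [-0.1, -0.6, -1.2]
grip_width: 0.0291
grasp_force: 29.9
```

arm_command:
  series: "0 0 2 0 255;0 0 2 0 255;0 0 2 0 255;0 0 1 0 255;0 0 1 0 255;0 0 0 0 255;0 0 0 0 255"

```text
time_s: 15.15
tool_pos: [0.5155, -0.1526, 0.0643]
tool_rot: [180.0, -0.0, 89.0]
force: [-0.0, 0.1, -1.5]
grip_width: 0.0289
grasp_force: 29.9
```

arm_command:
  series: "0 0 0.5 0 255;0 0 0.5 0 255;0 0 0 0 255;0 0 0 0 255"

```text
time_s: 15.48
tool_pos: [0.5158, -0.1527, 0.0641]
tool_rot: [180.0, -0.0, 89.0]
force: [-2.3, 0.2, 5.0]
grip_width: 0.0292
grasp_force: 29.9
```

It has touched down (5 N upward). Next I'll open gently and rise.

arm_command:
  series: "0 0 0 0 160;0 0 0 0 150;0 0 0 0 135;0 0 0 0 110;0 0 0 0 80;0 0 0 0 40;0 0 0 0 0;0 0 0 0 0;0 0 0 0 0;0 0 0 0 0"

```text
time_s: 16.32
tool_pos: [0.5155, -0.1525, 0.0633]
tool_rot: [180.0, -0.0, 89.0]
force: [0.1, -0.8, 0.4]
grip_width: 0.0799
grasp_force: 0.0
```

arm_command:
  series: "0 0 -5 0 0;0 0 -15 0 0;0 0 -30 0 0;0 0 -35 0 0;0 0 -35 0 0;0 0 -35 0 0;0 0 -20 0 0;0 0 0 0 0;0 0 0 0 0;0 0 0 0 0"

```text
time_s: 17.15
tool_pos: [0.5149, -0.1524, 0.2375]
tool_rot: [-179.9, -0.0, 89.0]
force: [-1.0, 0.0, -0.7]
grip_width: 0.0871
grasp_force: 0.0
```

```bash
python3 - <<'E'
from h import *
b=cams.read_camera("scene");o=telemetry.get_obs();print(o["time_s"],o["tool_pos"],o["grip_width"],o["force"])
cv2.imwrite("pics/p6.png",cv2.resize(b[90:300,160:370],(600,600),interpolation=2))
E
```

```text
17.2 [ 0.51459899 -0.15229311  0.23701725] 0.08734638489985559 [-0.09139459 -0.07008243 -0.75930432]
```

View pics/p6.png

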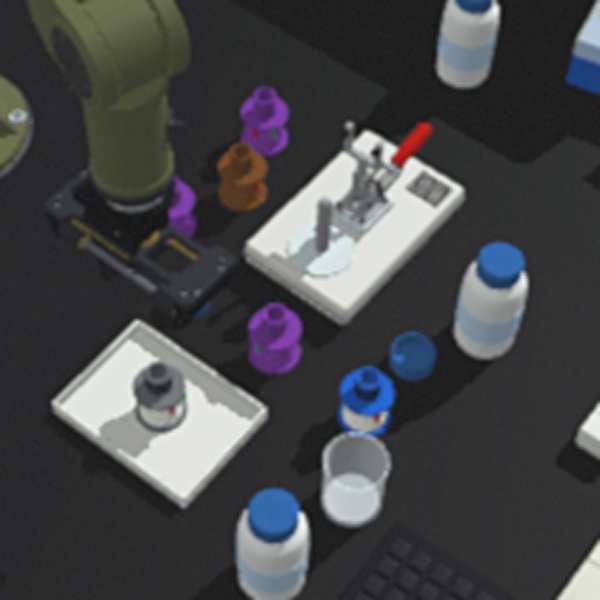

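The coil stands collar up in the middle of the tray at about (160,395). The clamp is open, and nothing else has moved.

```bash
python3 -c "
from cell import env
print(env.sign_off())"
```

```text
the job is handed in; nothing more can be done
None
```

The used coil is off its spindle and standing collar up on the tray floor; the clamp is fully open, the other things look unmoved in the last picture, and I handed the job in at about 17 s.

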